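# Shut the upper tray and draw out the tap tray under it

## Task

The upper tray of the two-tier tray rack has been left out over the lower one. Gently push the upper tray fully home with your fingertips, then hook a fingertip behind the front lip of the lower tray and draw it gently out along its runners to its stop, so that the taps and dies in it are to hand. Pinch and lift nothing, keep the loose parts in their trays as they are (the brass bush upright), and leave the things lying on the bench beside the rack where they are.

Things in the scene. Friction and masses are not known exactly. Their poses are not given: they have to be found in the camera images.
- rack: grey sheet-steel rack, 260 mm wide (y), 250 deep (x), 88 high, fixed to the bench, open on top. Origin: centre of its underside; x points from the open front to the back plate, z up. The trays slide out along its -x. Side cheeks stepped: 42 mm high at the front, 88 mm from x = -58 mm back. With the trays home, the lower tray's front stands at x = -125 mm, the upper's at -58 mm
- upper_tray (a joint): how far the upper tray is out, in m: 0 fully home against its end stop, 0.110 at its outer stop. It slides with about 2.5 N of friction plus 12 N per m/s and stays where it is left. The stops are hard. It starts 75 to 105 mm out. Its front: upper_tray_c0 is the rolled lip, _c1 the inner skin, _c2 the flat outer face
- lower_tray (a joint): how far the lower tray is out, in m: 0 fully home, 0.110 at its outer stop. It slides with about 3 N of friction plus 12 N per m/s and stays where it is left. The stops are hard. It starts 0 to 6 mm out. Its front: lower_tray_c0 is the rolled lip, _c1 the inner skin below it, _c2 the flat outer face
- upper_front (a point): middle of the top edge of the upper tray's front, on its outer face, moving with the tray. The front is an upright steel wall 6 mm thick and 248 mm wide, from 46 to 79 mm above the bench; its outer face is flat. The tray is 176 mm deep
- lip_mid (a point): middle of the lower tray's front lip, on its rear (inner) edge at its top, 42 mm above the bench; moves with the tray. Lip and wall are 9.5 mm thick, 230 mm long along rack y. Behind the lip an empty trough as wide as the tray runs 57 mm back to a 36 mm high partition, floor 13 mm above the bench. The upper tray covers it when out; when home, its front stands 57 mm behind the lip
- upper_mid (a point): centre of the upper tray's inner floor (49 mm above the bench), moving with the tray; axes as the rack's. The inner floor is 170 mm by 230 mm
- lower_mid (a point): centre of the left half (towards +y of the rack) of the lower tray's floor behind the trough, 13 mm above the bench, moving with the tray; axes as the rack's. This half is 168 mm deep by 132 mm wide; the other half holds taps in a fixed plastic insert
- die: round die, a dark steel ring 38 mm across and 12 mm high lying loose in the left half of the lower tray; origin at the centre of its underside. Stays in its tray
- bush: brass bush, an upright tube 32 mm across and 42 mm high standing loose in the left compartment of the upper tray; origin at the centre of its underside. Stays standing in its tray
- nut: steel hexagon nut 23 mm across and 12 mm high lying loose in the front right compartment of the upper tray; origin at the centre of its underside. Stays in its tray
- flange: steel pipe flange lying on the bench beside the rack, 110 mm across, 10 mm thick, with a 68 mm hub 30 mm high; origin at the centre of its underside. Not to be moved
- eyebolt: brass lifting eye standing on its 56 mm round foot on the bench beside the rack, 79 mm high; origin at the centre of its underside. Not to be moved
- hammer: hammer lying on the bench; origin at the middle of its underside, handle along its -x. Not to be moved
- file: flat file with a wooden handle lying on the bench, 275 mm long along its x, 27 mm high; origin 105 mm from the handle's end. Not to be moved
- oil: white plastic oil bottle standing on the bench, 48 mm across, 130 mm high; origin at the centre of its underside. Not to be moved

How it is judged (in metres and radians):
On the way, in this order (a step that is already met when the one before it is completed fails the run):
1. the upper tray is fully home (within 5 mm) (value of joint upper_tray below 0.005 m and value of joint lower_tray below 0.03 m), for 0.2 s.
2. a finger draws the lower tray by the inside of its lip (value of joint lower_tray between 0.02 and 0.104 m and (contact force between the fingers and lower_tray_c0 above 1 N or contact force between the fingers and lower_tray_c1 above 1 N)), for 0.1 s.
3. the lower tray is out to its stop (within 6 mm) (value of joint lower_tray above 0.104 m), for 0.2 s.
At the end, for the whole second after the job is handed in: The upper tray is fully home (within 5 mm) and the lower tray out to its stop (within 6 mm), both at rest; the die is in the lower tray, the nut and the upright bush in the upper tray; the flange, lifting eye, hammer, file and oil bottle are within 30 mm of where they lay (value of joint upper_tray below 0.005 m and value of joint lower_tray above 0.104 m and velocity of joint upper_tray between -0.01 and 0.01 m/s and velocity of joint lower_tray between -0.01 and 0.01 m/s and x of die in the frame of lower_mid between -0.084 and 0.084 m and y of die in the frame of lower_mid between -0.066 and 0.066 m and z of die in the frame of lower_mid below 0.012 m and x of bush in the frame of upper_mid between -0.09 and 0.09 m and y of bush in the frame of upper_mid between -0.118 and 0.118 m and x of nut in the frame of upper_mid between -0.09 and 0.09 m and y of nut in the frame of upper_mid between -0.118 and 0.118 m and angle between bush's own z axis and vertical below 0.3 rad and distance of each of flange, eyebolt, hammer, file, oil from where it was at the start of the episode below 0.03 m); the robot touches nothing.
It fails at once if a tray is rammed or wrenched against its stop (over 45 N of finger force) (contact force between the fingers and rack above 45 N).
It fails at once if the front of a tray is pinched between the fingers (((contact force between the fingers and lower_tray_c0 above 4 N or contact force between the fingers and lower_tray_c1 above 4 N) and contact force between the fingers and lower_tray_c2 above 4 N) or ((contact force between the fingers and upper_tray_c0 above 4 N or contact force between the fingers and upper_tray_c1 above 4 N) and contact force between the fingers and upper_tray_c2 above 4 N)).
It fails at once if a loose thing lying in one of the trays is lifted (height (world z) of die above 0.033 m or height (world z) of any of bush, nut above 0.069 m).
It fails at once if the bush standing in the upper tray is knocked over (angle between bush's own z axis and vertical above 0.8 rad).
It fails at once if a thing lying on the bench beside the rack is shifted by more than 30 mm, lifted or knocked over (distance of any of flange, eyebolt, hammer, file, oil from where it was at the start of the episode above 0.03 m or angle between any of eyebolt, oil's own z axis and vertical above 0.5 rad).
It also fails if it takes over 50 s, if anything falls off the work surface, if the arm or the gripper's body presses on something with over 40 N, if the wrist force passes 120 N, or if a joint passes its speed limit or range.

## Robot

A 6-joint arm with a two-finger parallel gripper is mounted at the origin on the work surface. World frame = base frame: x ahead of the robot, y to its left, z up, the work surface at z = 0. Lengths are in mm, angles in rad, forces in N, time in s.
With the tool pointing down it reaches from about 275 to 750 mm from the base axis. Payload 10.2 kg.
Tool frame: the origin (TCP) lies midway between the tips of the shut fingers; the grasp point (between the pads) lies 19 mm behind it; z points along the fingers, y is the direction in which the jaws open and shut (so a half turn about z gives the same grasp; the last joint's range is limited). The gripper opens to 85 mm and grips with 20 to 120 N. Pads are 22 mm wide; open, the fingers measure 114 mm over their backs; the gripper's body (76 mm by 85 mm) begins 54 mm behind the grasp point. The pads swing forward as they close: fully open they stand 13 mm farther back than shut.
Start: joints at [-1.383, 0.313, 1.498, -0, 1.331, -0.223], TCP at [209.643, -481.332, 231.294] pointing down, gripper open.
Joint ranges: [-2.94, 2.94], [-0.97, 2.17], [0.19, 2.56], [-1.23, 4.37], [0.02, 3.11], [-2.88, 2.88]. Speed limits (rad/s): [2.39, 2.39, 3.01, 3.14, 3.14, 3.14].

## Interface

Orientations are given as a unit quaternion [w, x, y, z].
In Python, from rig import sense, optics, ctrl gives the robot as it stands.
- The arm moves only by the tool play_rows, never from a script. Its argument "plan" is a list of rows, each a list of 7 numbers: the shift along the world's x, y, z in mm, then the turn, a rotation vector about the world's x, y, z in rad, then the opening, from -1 (shut) to 1 (fully open), so that 0 is half open. A call has 1 to 5 rows; each row shifts and turns the pose as measured when the row begins; what a row does not reach is not made up. A row lasts 1/12 s, in which the tool goes at most 41.7 mm and 7.16 degrees, less where a joint would pass 70% of its speed; a pose out of reach is approached as far as the arm can. A call is refused whole if a number of a shift passes 41.7 or a number of a turn 0.125, either way. A call with a gripper value outside its range is refused whole. The fingers move at their own pace and stop on an object; "grip_force" is the grip in N (left out, the last holds). Time passes only in rows, so rows that do not move let the fingers close. It gives the time, the measured TCP pose, the force and the opening at its end, in the units of the state.
- sense(): the state, without advancing time (a new reading comes with each control period).
- optics.capture(name): name is "scene" or "top" or "wrist"; returns a dict with "img" (420x560x3 uint8, blue, green, red), "fx", "fy", "cx", "cy" (pixels), "world_to_cam" (4x4, takes a point from world to camera coordinates). Camera axes: x right, y up, looking along -z (the intrinsics and any distortion apply to the point x, -y, -z); pixel columns grow to the right and rows downward; lengths in mm; the calibration is good to about 2 mm. A picture is of the moment at which its call begins. There is no depth.
- ctrl.finish_job(): hands the job in, once; it reports no verdict.
The state is a dict: "time_s": time; "joints": joint angles; "dq": joint speeds; "tau": joint torques, N m; "eef_pos": TCP position; "ee_rot": TCP orientation; "force": force on the tool from outside, world axes, zero at the start; "wrist_torque": the same for the moment, N m; "grip_width": opening from 0.0 (shut) to 1.0 (fully open).
Only numpy, scipy, OpenCV 4.12 (cv2) and the standard library are available. Lean on these libraries where they do the work, as an engineer would, in place of code of your own. Each camera call takes 0.05 s, during which the arm holds its last target. There are 200 camera calls.

## Working session

There is one attempt and no reset: what is moved stays moved. The work goes in short steps, Python scripts to look and compute and a tool call to move; the robot and the scene stay as the last step left them, time stands still between calls to the robot, and variables do not carry over. Pictures are saved under pics/ and viewed, about 8 in all and at most 12, crops included, and the job is handed in when it is done.

Besides the shell and the picture viewer there is one more tool, called after "Call:" as a command line: name --pt "numbers of a row" for each row, then --argument value for the rest. play_rows: Moves the arm, as the interface text tells. Its arguments: {"type":"object","properties":{"plan":{"type":"array"},"grip_force":{"type":"number"}},"required":["plan"]}

```bash
mkdir -p pics
cat > h.py <<'E'
import numpy as np, cv2
from rig import sense, optics, ctrl
def cap(n,f):
    d=optics.capture(n); cv2.imwrite('pics/'+f,d['img']); np.savez('pics/'+f+'.npz',**{k:np.array(v) for k,v in d.items()}); return d
def ray(d,u,v,z):
    M=np.array(d['world_to_cam']);R=M[:3,:3];c=-R.T@M[:3,3]
    r=R.T@np.array([(u-d['cx'])/d['fx'],-(v-d['cy'])/d['fy'],-1])
    return c+r*(z-c[2])/r[2]
def proj(d,p):
    M=np.array(d['world_to_cam']);q=M[:3,:3]@np.array(p)+M[:3,3]
    return np.array([d['cx']+d['fx']*q[0]/-q[2], d['cy']-d['fy']*q[1]/-q[2]])
E
python3 - <<'E'
from h import *
print(sense())
a=cap('top','top1.png');b=cap('scene','scene1.png');print({k:a[k] for k in a if k!='img'})
E
```

```text
{'time_s': 0.0, 'joints': array([-1.38337002e+00,  3.13455494e-01,  1.49844803e+00, -2.20487858e-05,
        1.33102308e+00, -2.23425307e-01]), 'dq': array([ 0.00071227, -0.00014269,  0.00100163,  0.00076608, -0.00191294,
        0.00106302]), 'tau': array([-1.98967435e-03, -4.12268400e+01, -2.59752738e+01, -3.91835556e-04,
        4.11403234e-03,  5.23060396e-05]), 'eef_pos': array([ 209.60019388, -481.05251251,  230.7281531 ]), 'ee_rot': array([-6.67059031e-04,  9.78973462e-01,  2.03986556e-01,  1.29903525e-06]), 'force': array([ 0.6357433 , -0.04233702,  0.31740275]), 'wrist_torque': array([0.00273517, 0.00954434, 0.01603972]), 'grip_width': 0.9943391254214528}
{'fx': 417.05597850964193, 'fy': 417.05597850964193, 'cx': 284.9010823983433, 'cy': 207.8173065045458, 'world_to_cam': array([[-2.42865745e-02, -9.99636873e-01, -1.16740678e-02,
        -1.37335317e+01],
       [ 9.95101043e-01, -2.52925060e-02,  9.55730247e-02,
        -5.98010692e+02],
       [-9.58335860e-02, -9.29573564e-03,  9.95353964e-01,
        -1.04645160e+03],
       [ 0.00000000e+00,  0.00000000e+00,  0.00000000e+00,
         1.00000000e+00]])}
```

View pics/top1.png

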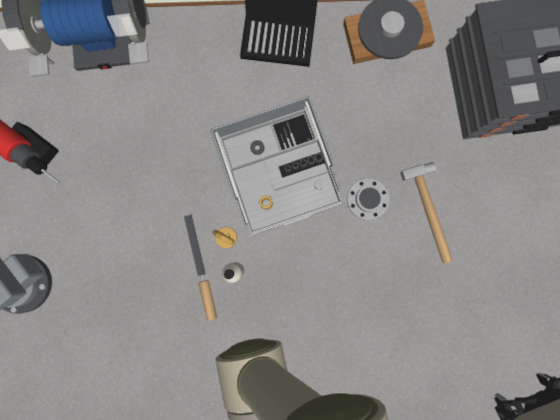

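View pics/scene1.png

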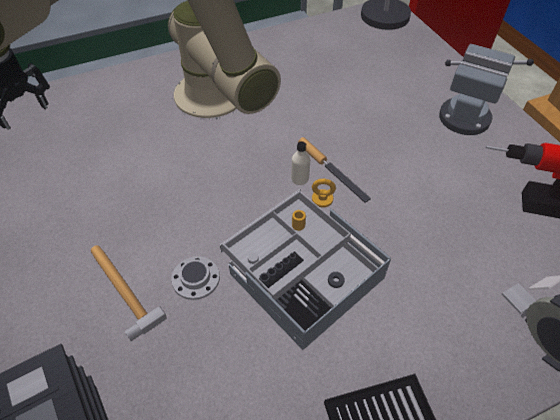

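The top view shows the rack around (275,165), its open front towards the robot. The upper tray front edge runs about (250,233)–(340,203). The eyebolt is at (226,237), the oil at (232,272), the file at (200,265), the flange at (369,199) and the hammer at (430,210). I'll enlarge this to get the corners.

Run:
```python
from h import *
i=cv2.imread('pics/top1.png')[85:255,180:400]
cv2.imwrite('pics/crop1.png',cv2.resize(i,None,fx=3.5,fy=3.5,interpolation=cv2.INTER_CUBIC))
```

```text
(no output)
```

View pics/crop1.png

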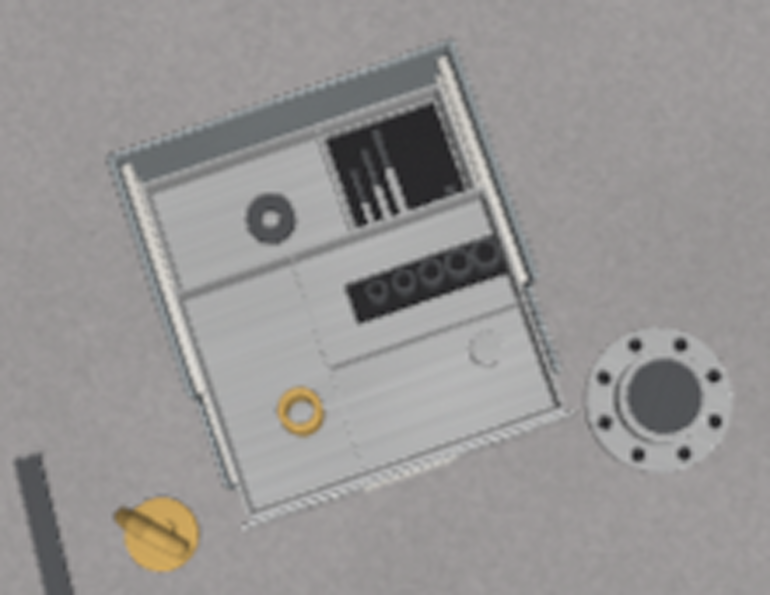

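Run:
```python
from h import *
d=np.load('pics/top1.png.npz')
P=lambda u,v,z: ray(d,180+u/3.5,85+v/3.5,z)
for n,u,v,z in [('BL',116,155,88),('BR',451,45,88),('TFL',246,515,79),('TFR',568,408,79),('tfl in',250,510,79),('tfr in',560,405,79),('FL',232,487,42),('FR',556,370,42),('stepL',198,397,88),('stepR',530,283,88),('eye',160,535,0),('flange',658,400,5),('bush',300,411,91),('nut',488,349,61),('file tip',28,457,5)]: print(n,P(u,v,z).round(0))
for n,u,v,z in [('oil',232,272,130),('file butt',210,318,10)]: print(n,ray(d,u,v,z).round())
bl,br=P(116,155,88),P(451,45,88); y=(bl-br)[:2]; print(np.linalg.norm(y),'yaw of y',np.degrees(np.arctan2(*(-y[0],y[1]))))
fl,fr=P(246,515,79),P(568,408,79); y=(fl-fr)[:2]; print(np.linalg.norm(y),np.degrees(np.arctan2(-y[0],y[1])))
sl,sr=P(198,397,88),P(530,283,88); y=(sl-sr)[:2]; print(np.linalg.norm(y),np.degrees(np.arctan2(-y[0],y[1])))
```

```text
BL [792. 144.  88.]
BR [866. -96.  88.]
TFL [535.  57.  79.]
TFR [ 604. -170.   79.]
tfl in [538.  54.  79.]
tfr in [ 607. -165.   79.]
FL [557.  70.  42.]
FR [ 637. -167.   42.]
stepL [618.  88.  88.]
stepR [ 692. -146.   88.]
eye [525. 129.   0.]
flange [ 617. -248.    5.]
bush [606.  17.  91.]
nut [ 650. -117.   61.]
file tip [586. 228.   5.]
oil [442.  96. 130.]
file butt [321. 170.  10.]
250.99099563032738 yaw of y 17.062680206645116
237.67334882194595 16.97758471297742
245.7579178366933 17.650146612917816
```

The rack yaw is about 17.2° and its origin about (710,-12). The upper tray is about 88 mm out, with its front at rack x ≈ -146 mm. I'll go to a point in front of it with the fingers shut and aligned to the rack.

Call:
play_rows --pt "24 30 0 0 0 -0.11 -1" --pt "25 32 0 0 0 0 -1" --pt "25 32 0 0 0 0 -1" --pt "25 32 0 0 0 0 -1" --pt "25 32 0 0 0 0 -1"

```text
time_s: 0.52
eef_pos: [332.1, -321.4, 228.2]
ee_rot: [-0.002, 0.99, 0.142, -0.001]
force: [1.1, -1.1, 0.2]
grip_width: 0.302
```

Call:
play_rows --pt "25 32 0 0 0 0 -1" --pt "25 32 0 0 0 0 -1" --pt "25 32 0 0 0 0 -1" --pt "25 32 0 0 0 0 -1" --pt "25 32 0 0 0 0 -1"

```text
time_s: 0.93
eef_pos: [458.1, -155.1, 227.6]
ee_rot: [-0.003, 0.99, 0.142, -0.001]
force: [0.5, -0.9, -0.8]
grip_width: 0.001
```

Call:
play_rows --pt "25 29 0 0 0 0.015 -1" --pt "25 30 0 0 0 0 -1" --pt "23 26 -20 0 0 0 -1" --pt "3 3 -35 0 0 0 -1" --pt "0 0 -20 0 0 0 -1"

```text
time_s: 1.35
eef_pos: [541.4, -55.2, 153.4]
ee_rot: [-0.001, 0.988, 0.154, 0.003]
force: [-1.3, -0.0, -0.7]
grip_width: -0.002
```

Run:
```python
from h import *
d=cap('wrist','w1.png');s=sense();print(s['eef_pos'],s['ee_rot'])
th=np.radians(17.2);ex=np.array([np.cos(th),np.sin(th)]);ey=np.array([-ex[1],ex[0]]);o=np.array([709.5,-12.7])
i=d['img'].copy()
for x in(-146,):
  for y in(-124,0,124):
    u=proj(d,[*(o+x*ex+y*ey),79]);print(x,y,u);cv2.circle(i,tuple(int(k) for k in u),3,(0,0,255),1)
e=s['eef_pos'];print('tcp rack',(e[:2]-o)@ex,(e[:2]-o)@ey, proj(d,e))
cv2.imwrite('pics/w1m.png',i)
```

```text
[539.94778016 -55.06487299 150.61351146] [-2.42850572e-03  9.88168612e-01  1.53350508e-01  7.19983894e-04]
-146 -124 [481.02901367 186.61106367]
-146 0 [287.6021532  184.90935906]
-146 124 [ 93.88392737 183.20509111]
tcp rack -174.4972008437506 9.667709824990656 [271.96596214 274.49935616]
```

View pics/w1m.png

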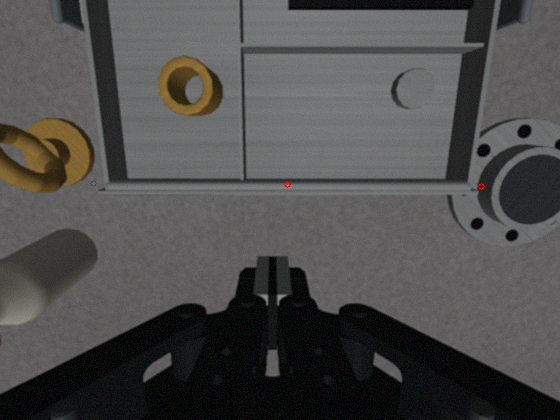

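The wrist view shows the upper tray's front edge at about v=192 and running from u=100 to 475. It is level with the fingers and about 4 mm nearer than estimated. I'll step back a little, go down, then push.

Call:
play_rows --pt "-7 -12 -10 0 0 0 -1" --pt "0 0 -30 0 0 0 -1" --pt "0 0 -30 0 0 0 -1" --pt "0 0 -17 0 0 0 -1" --pt "0 0 0 0 0 0 -1"

```text
time_s: 1.82
eef_pos: [532.3, -68.0, 61.8]
ee_rot: [-0.002, 0.988, 0.154, 0.0]
force: [0.0, 0.7, -0.4]
grip_width: -0.003
```

Call:
play_rows --pt "4 1 0 0 0 0 -1" --pt "4 1 0 0 0 0 -1" --pt "5 1.5 0 0 0 0 -1" --pt "6 2 0 0 0 0 -1" --pt "6 2 0 0 0 0 -1"

```text
time_s: 2.23
eef_pos: [560.3, -61.5, 66.9]
ee_rot: [-0.001, 0.988, 0.153, 0.002]
force: [-2.2, -0.6, -2.4]
grip_width: -0.004
```

Call:
play_rows --pt "7 2 -2 0 0 0 -1" --pt "7 2 -1 0 0 0 -1" --pt "7 2 -1 0 0 0 -1" --pt "7 2 -1 0 0 0 -1" --pt "7 2 -1 0 0 0 -1"

```text
time_s: 2.65
eef_pos: [599.3, -50.3, 62.5]
ee_rot: [-0.001, 0.988, 0.153, 0.002]
force: [-2.4, -0.8, 1.4]
grip_width: 0.003
```

Call:
play_rows --pt "7 2 0 0 0 0 -1" --pt "7 2 0 0 0 0 -1" --pt "6 2 0 0 0 0 -1" --pt "5 1.5 0 0 0 0 -1" --pt "4 1 0 0 0 0 -1"

```text
time_s: 3.07
eef_pos: [632.1, -40.0, 61.9]
ee_rot: [-0.001, 0.988, 0.154, 0.002]
force: [-3.5, -0.0, 1.4]
grip_width: -0.002
```

Call:
play_rows --pt "3 1 0 0 0 0 -1" --pt "2 0.6 0 0 0 0 -1" --pt "2 0.6 0 0 0 0 -1"

```text
time_s: 3.32
eef_pos: [640.3, -37.4, 61.8]
ee_rot: [-0.001, 0.988, 0.154, 0.002]
force: [-2.7, 0.4, 2.3]
grip_width: 0.006
```

Call:
play_rows --pt "1.5 0.4 0 0 0 0 -1" --pt "1.5 0.4 0 0 0 0 -1"

```text
time_s: 3.48
eef_pos: [643.5, -36.4, 61.8]
ee_rot: [-0.001, 0.988, 0.154, 0.002]
force: [-2.3, -0.0, 2.9]
grip_width: -0.005
```

Call:
play_rows --pt "1.2 0.4 0 0 0 0 -1" --pt "1.2 0.4 0 0 0 0 -1"

```text
time_s: 3.65
eef_pos: [646.1, -35.6, 61.8]
ee_rot: [-0.001, 0.988, 0.154, 0.002]
force: [-3.7, -2.0, 1.4]
grip_width: 0.002
```

Call:
play_rows --pt "1 0.3 0 0 0 0 -1" --pt "1 0.3 0 0 0 0 -1"

```text
time_s: 3.82
eef_pos: [648.2, -35.0, 61.8]
ee_rot: [-0.001, 0.988, 0.154, 0.002]
force: [-1.8, -0.9, 1.8]
grip_width: 0.001
```

Call:
play_rows --pt "1 0.3 0 0 0 0 -1"

```text
time_s: 3.9
eef_pos: [649.2, -34.6, 61.8]
ee_rot: [-0.001, 0.988, 0.154, 0.002]
force: [-2.5, -0.2, 1.5]
grip_width: -0.0
```

Call:
play_rows --pt "1 0.3 0 0 0 0 -1"

```text
time_s: 3.98
eef_pos: [650.3, -34.3, 61.8]
ee_rot: [-0.001, 0.988, 0.154, 0.002]
force: [-3.2, 0.1, 1.4]
grip_width: 0.0
```

Call:
play_rows --pt "1 0.3 0 0 0 0 -1" --pt "1 0.3 0 0 0 0 -1"

```text
time_s: 4.15
eef_pos: [650.3, -34.3, 61.8]
ee_rot: [-0.001, 0.988, 0.154, -0.002]
force: [-10.7, -2.7, 7.0]
grip_width: -0.0
```

Call:
play_rows --pt "1 0.3 0 0 0 0 -1" --pt "1 0.3 0 0 0 0 -1"

```text
time_s: 4.32
eef_pos: [650.3, -34.3, 61.9]
ee_rot: [-0.001, 0.988, 0.154, -0.005]
force: [-9.4, -1.7, 4.4]
grip_width: 0.0
```

Run:
```python
from h import *
cap('top','top2.png')
d=cap('wrist','w2.png')
d=cap('scene','s2.png')
a=cv2.resize(cv2.imread('pics/top2.png')[85:255,180:400],(388,300),interpolation=3)
b=cv2.resize(d['img'][170:370,200:420],(388,353),interpolation=3)[:300]
w=cv2.resize(cv2.imread('pics/w2.png'),(400,300))
cv2.imwrite('pics/m2.png',np.vstack([np.hstack([a,w]),np.hstack([b,np.zeros((300,400,3),np.uint8)])]))
```

```text
(no output)
```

View pics/m2.png

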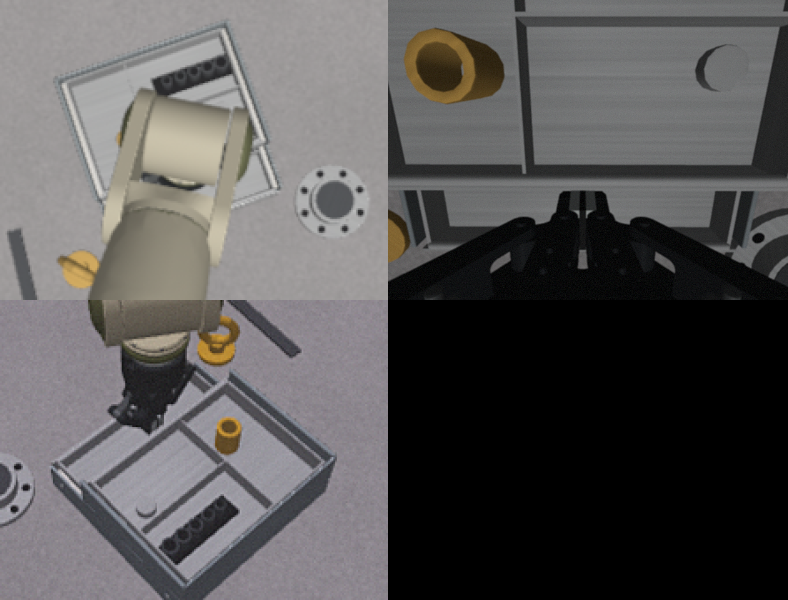

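The three views show the upper tray home: it stopped hard at about 10 N, its front is level with the cheek step, and the bush is upright with the nut in place. The empty trough shows between its front and the lower lip. I'll back off 20 mm and go down into the trough.

Call:
play_rows --pt "-8 -2.5 0 0 0 0 -1" --pt "-8 -2.5 0 0 0 0 -1" --pt "-3 -1 0 0 0 0 -1" --pt "0 0 -8 0 0 0 -1" --pt "0 0 -8 0 0 0 -1"

```text
time_s: 4.88
eef_pos: [633.1, -40.7, 46.6]
ee_rot: [-0.0, 0.988, 0.154, -0.001]
force: [-0.2, -0.5, -0.0]
grip_width: 0.006
```

Run:
```python
from h import *
s=sense();print(s['eef_pos'],s['force']);d=cap('wrist','w3.png')
cv2.imwrite('pics/w3c.png',d['img'])
```

```text
[633.07148125 -40.66848509  46.56971857] [-0.15825344 -0.49311973 -0.02025138]
```

View pics/w3c.png

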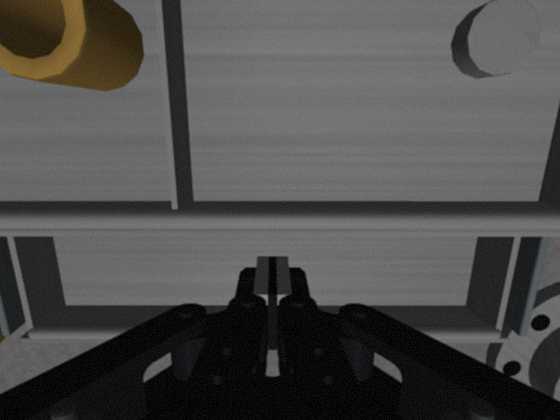

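The fingers (tip near (272,275)) stand over the trough, between the upper front (v≈235) and the lip (v≈335). I'll go down, then draw.

Call:
play_rows --pt "0 0 -8 0 0 0 -1" --pt "0 0 -7 0 0 0 -1" --pt "0 0 -6 0 0 0 -1"

```text
time_s: 5.18
eef_pos: [633.1, -40.2, 21.3]
ee_rot: [-0.001, 0.988, 0.154, -0.002]
force: [-0.3, 0.2, 1.2]
grip_width: -0.0
```

Call:
play_rows --pt "-4 -1.2 0 0 0 0 -1" --pt "-4 -1.2 0 0 0 0 -1" --pt "-3 -1 0 0 0 0 -1" --pt "-3 -1 0 0 0 0 -1" --pt "-3 -1 0 0 0 0 -1"

```text
time_s: 5.6
eef_pos: [614.1, -45.6, 19.0]
ee_rot: [-0.001, 0.988, 0.154, -0.004]
force: [0.4, -1.0, 0.6]
grip_width: -0.004
```

Call:
play_rows --pt "-4 -1.2 0 0 0 0 -1" --pt "-4 -1.2 0 0 0 0 -1" --pt "-4 -1.2 0 0 0 0 -1" --pt "-4 -1.2 0 0 0 0 -1" --pt "-4 -1.2 0 0 0 0 -1"

```text
time_s: 6.02
eef_pos: [594.0, -52.1, 20.1]
ee_rot: [-0.001, 0.988, 0.154, -0.0]
force: [4.1, 1.2, -2.8]
grip_width: 0.003
```

Call:
play_rows --pt "-5 -1.5 1 0 0 0 -1" --pt "-5 -1.5 0.5 0 0 0 -1" --pt "-6 -1.8 0 0 0 0 -1" --pt "-6 -1.8 0 0 0 0 -1" --pt "-6 -1.8 0 0 0 0 -1"

```text
time_s: 6.43
eef_pos: [563.8, -61.4, 22.0]
ee_rot: [-0.0, 0.988, 0.154, 0.0]
force: [4.7, 0.2, -2.7]
grip_width: 0.001
```

Call:
play_rows --pt "-6 -1.8 0 0 0 0 -1" --pt "-6 -1.8 0 0 0 0 -1" --pt "-6 -1.8 0 0 0 0 -1" --pt "-5 -1.5 0 0 0 0 -1" --pt "-4 -1.2 0 0 0 0 -1"

```text
time_s: 6.85
eef_pos: [533.5, -70.9, 22.3]
ee_rot: [-0.0, 0.988, 0.154, 0.001]
force: [3.6, 0.1, -2.9]
grip_width: 0.003
```

Call:
play_rows --pt "-3 -0.9 0 0 0 0 -1" --pt "-3 -0.9 0 0 0 0 -1" --pt "-2 -0.6 0 0 0 0 -1" --pt "-2 -0.6 0 0 0 0 -1"

```text
time_s: 7.18
eef_pos: [522.0, -74.5, 22.5]
ee_rot: [-0.0, 0.988, 0.153, 0.001]
force: [4.7, -0.6, -2.1]
grip_width: -0.002
```

Call:
play_rows --pt "-1.5 -0.4 0 0 0 0 -1" --pt "-1.5 -0.4 0 0 0 0 -1" --pt "-1.5 -0.4 0 0 0 0 -1"

```text
time_s: 7.43
eef_pos: [517.2, -75.9, 22.6]
ee_rot: [0.0, 0.988, 0.154, 0.001]
force: [3.7, -0.2, -1.9]
grip_width: -0.002
```

Call:
play_rows --pt "-1.2 -0.4 0 0 0 0 -1" --pt "-1.2 -0.4 0 0 0 0 -1" --pt "-1.2 -0.4 0 0 0 0 -1"

```text
time_s: 7.68
eef_pos: [513.3, -77.1, 22.6]
ee_rot: [0.0, 0.988, 0.154, 0.001]
force: [3.2, -0.3, -2.2]
grip_width: 0.002
```

Call:
play_rows --pt "-1.2 -0.4 0 0 0 0 -1" --pt "-1.2 -0.4 0 0 0 0 -1" --pt "-1.2 -0.4 0 0 0 0 -1"

```text
time_s: 7.93
eef_pos: [511.0, -78.0, 22.8]
ee_rot: [0.0, 0.988, 0.153, 0.003]
force: [15.3, 6.7, -9.6]
grip_width: 0.003
```

Call:
play_rows --pt "-1.2 -0.4 0 0 0 0 -1" --pt "-1.2 -0.4 0 0 0 0 -1" --pt "-1.2 -0.4 0 0 0 0 -1"

```text
time_s: 8.18
eef_pos: [511.3, -77.9, 22.9]
ee_rot: [0.0, 0.988, 0.152, 0.009]
force: [11.6, 4.9, -8.5]
grip_width: -0.001
```

At the stop (force about 15 N, no further travel). I'll ease off inwards, rise clear and check.

Call:
play_rows --pt "5 1.5 0 0 0 0 -1" --pt "6 1.8 0 0 0 0 -1" --pt "0 0 0 0 0 0 -1" --pt "0 0 15 0 0 0 -1" --pt "0 0 30 0 0 0 -1"

```text
time_s: 8.6
eef_pos: [518.4, -72.8, 63.8]
ee_rot: [-0.003, 0.988, 0.152, 0.002]
force: [0.8, -0.3, -0.3]
grip_width: 0.001
```

Call:
play_rows --pt "0 0 38 0 0 0 -1" --pt "0 0 38 0 0 0 -1" --pt "0 0 38 0 0 0 -1" --pt "-30 -25 10 0 0 0 -1" --pt "-30 -25 0 0 0 0 -1"

```text
time_s: 9.02
eef_pos: [458.1, -120.9, 197.0]
ee_rot: [-0.002, 0.988, 0.156, 0.001]
force: [-0.0, -0.2, -0.5]
grip_width: -0.002
```

Call:
play_rows --pt "-20 -35 0 0 0 0 -1" --pt "-20 -35 0 0 0 0 -1" --pt "-20 -35 0 0 0 0 -1" --pt "-20 -35 0 0 0 0 -1" --pt "-10 -20 0 0 0 0 -1"

```text
time_s: 9.43
eef_pos: [359.7, -285.2, 199.8]
ee_rot: [-0.001, 0.987, 0.158, 0.001]
force: [-0.1, -0.4, 0.4]
grip_width: -0.001
```

Run:
```python
from h import *
s=sense();print(s['eef_pos'],s['force'],s['dq'].round(3))
d=cap('top','top3.png');e=cap('scene','s3.png')
a=cv2.resize(d['img'][85:325,150:460],(775,600),interpolation=3)
cv2.imwrite('pics/t3c.png',a)
```

```text
[ 359.69562745 -285.24663565  199.78191123] [-0.05249392 -0.39919525  0.41503478] [-0.553  0.093 -0.121  0.008  0.042 -0.542]
```

View pics/t3c.png

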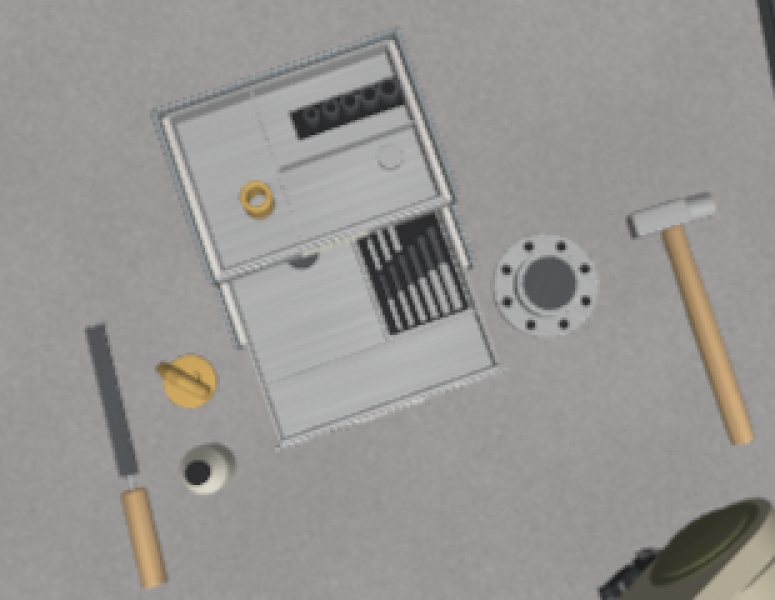

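View pics/s3.png

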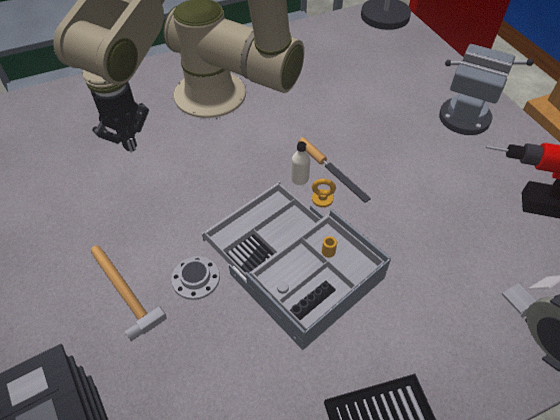

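Run:
```python
from h import *
d=np.load('pics/top3.png.npz');P=lambda u,v,z: ray(d,150+u/2.5,85+v/2.5,z)[:2]
th=np.radians(17.2);ex=np.array([np.cos(th),np.sin(th)])
b=(P(156,113,88)+P(398,35,88))/2
for n,p in [('lip',(P(280,443,42)+P(497,366,42))/2),('upper',(P(222,280,79)+P(450,205,79))/2)]: print(n,125+(p-b)@ex)
```

```text
lip -220.91691795099325
upper -53.176625703987696
```

Call:
play_rows --pt "0 0 0 0 0 0 -1" --pt "0 0 0 0 0 0 -1" --pt "0 0 0 0 0 0 -1"

```text
time_s: 9.78
eef_pos: [359.9, -284.1, 199.3]
ee_rot: [-0.002, 0.988, 0.157, 0.0]
force: [0.5, -0.2, 0.3]
grip_width: 0.005
```

The stop contacts agree with the rack's dimensions, but the camera puts the lip about 7 mm further in. I'll check the lip edge with an intensity profile.

Run:
```python
from h import *
th=np.radians(17.2);ex=np.array([np.cos(th),np.sin(th)]);ey=np.array([-ex[1],ex[0]])
tip=np.array([511.2,-78]); # stop TCP; s = distance ahead of inner lip edge (assume h=11)
for f,in (('top3.png',),('s3.png',)):
  d=np.load('pics/'+f+'.npz');g=cv2.cvtColor(d['img'],cv2.COLOR_BGR2GRAY).astype(np.float32)
  S=np.arange(-22,10,2);Y=np.arange(-80,81,2.)
  out=[]
  for s in S:
    q=np.array([proj(d,[*(tip+(-11+s)*ex+y*ey),42]) for y in Y],np.float32)
    out.append(float(cv2.remap(g,q[:,:1].copy(),q[:,1:].copy(),1).mean()))
  print(f,[(int(s),round(o)) for s,o in zip(S,out)])
```

```text
top3.png [(-22, 152), (-20, 152), (-18, 152), (-16, 152), (-14, 152), (-12, 155), (-10, 164), (-8, 173), (-6, 177), (-4, 178), (-2, 163), (0, 146), (2, 159), (4, 174), (6, 175), (8, 175)]
s3.png [(-22, 141), (-20, 141), (-18, 141), (-16, 141), (-14, 140), (-12, 140), (-10, 142), (-8, 152), (-6, 164), (-4, 161), (-2, 134), (0, 100), (2, 79), (4, 76), (6, 79), (8, 79)]
```

The lip spans about -9.5 to 0 mm in both views, which is exactly where the fingertip left it, so the tray is at its stop.

```bash
python3 -c "
from rig import ctrl;print(ctrl.finish_job())"
```

```text
the job is handed in; nothing more can be done
None
```

I pushed the upper tray home and drew the lower tray out to its stop with the shut fingertips, then backed the arm off clear and handed the job in at about 10 s. No verdict was reported.

- **Upper tray:** I pushed it about 90 mm until it stopped hard, at about 11 N sideways on the tool.
- **Lower tray:** I hooked the fingertips behind its front lip and drew it out until it stopped at about 17 N. The distance between the two stop contacts fits the rack's dimensions to within about 1 mm.
- **Loose parts and bench items:** the last pictures show the bush upright and the nut in the upper tray. The die is in the lower tray, partly hidden under the upper one. The flange, lifting eye, hammer, file and oil bottle look unmoved; I judged that by eye and did not measure it.
- **Check that disagreed:** corner points I picked by hand in the top view put the lip about 7 mm further in than the contact did. Brightness profiles across the lip in two camera views agreed with the contact position, so I took the hand-picked points as the error.

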